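# Bolt the make-up carousel

### The arm

A 6-joint arm with a two-finger parallel gripper is mounted at the origin on the work surface. World frame = base frame: x ahead of the robot, y to its left, z up, the work surface at z = 0. Lengths are in m, angles in degrees, forces in N, time in s.
With the tool pointing down it reaches from about 0.275 to 1 m from the base axis. Payload 8.4 kg.
Tool frame: the origin (TCP) lies on the centre line of the jaws, within the pads' length; the fingertips stand 25 mm ahead of it and the grasp point (between the pads) lies 6 mm ahead of it; z points along the fingers, y is the line along which they close (so a half turn about z gives the same grasp; the last joint's range is limited). The gripper opens to 85 mm and grips with 20 to 120 N. Pads are 22 mm wide; open, the fingers measure 114 mm over their backs; the gripper's body (76 mm by 85 mm) begins 54 mm behind the grasp point. The pads swing forward as they close: fully open they stand 13 mm farther back than shut.
Start: joints at [-65.054, 20.225, 93.587, -0, 66.188, -0.138], TCP at [0.265, -0.566, 0.256] pointing down, gripper open.
Joint ranges: [-150.9, 150.9], [-52.94, 120.26], [3.33, 152.33], [-74.26, 254.26], [0, 154.13], [-172.89, 172.89]. Speed limits (degrees/s): [127.2, 127.2, 159.86, 180, 180, 180].

### API

Orientations are given as [roll, pitch, yaw] about the fixed x, y, z axes, in that order (R = Rz(yaw) Ry(pitch) Rx(roll)).
In Python, from rig import bot, cams gives the robot as it stands.
- The arm moves only by the shell command python3 -m pendant 'ROWS'. ROWS is a JSON object of lists of equal length, an entry for each row: "linear": the shift along the tool's x, y, z scaled (see below), a list of three; "turn": the turn, a rotation vector about the tool's x, y, z scaled (see below), a list of three; "grip": the gripper's target within -1 to 1 (fully open at 1, half-way at 0, shut at -1). A call has 1 to 10 rows; each row is the pose to reach, as a shift and turn from the pose commanded when the call began, along the tool's axes at that moment, turning the shorter way round; what a row does not reach only later rows make up. The controller multiplies each number of a shift by 0.25 m and each number of a turn by 2 pi rad. A row lasts 1/10 s, in which the tool goes at most 50 mm and 8.59 degrees, less where a joint would pass 70% of its speed; a pose out of reach is approached as far as the arm can. A call with a number of a shift or a turn outside -1 to 1 is refused whole. A call with a gripper value outside its range is refused whole. The fingers move at their own pace and stop on an object; the grip force is fixed at half the most. Time passes only in rows, so rows that repeat a pose let the fingers close. It gives the time, the measured TCP pose, the force, the opening and the grip force at its end, in the units of the state.
- bot.observe(): the state, without advancing time (a new reading comes with each control period).
- cams.camera(name): name is "scene" or "top"; returns the picture (400x640x3 uint8, blue, green, red); there is no depth.
- cams.camera_params(name): a dict with "mtx" (3x3 intrinsics, pixels), "k1" (the pictures are not rectified: a ray, as slopes to the right and down, at radius r is drawn at 1 + k1 r^2 times it, then the intrinsics apply), "rvec" (rotation vector, rad) and "tvec" (3), from world to camera coordinates, as OpenCV has them. Camera axes: x right, y down, z forward; pixel columns grow to the right and rows downward; lengths in m; the calibration is good to about 2 mm. A picture is of the moment at which its call begins. camera_params takes no time and is no camera call.
- bot.sign_off(): hands the job in; it is judged then, once.
The state is a dict: "time_s": time; "joints": joint angles; "qvel": joint speeds; "joint_torque": joint torques, N m; "position": TCP position; "orientation": TCP orientation; "contact_force": force on the tool from outside, world axes, zero at the start; "moment": the same for the moment, N m; "opening": opening from 0.0 (shut) to 1.0 (fully open); "finger_force": force on a finger pad.
Only numpy, scipy, OpenCV 4.12 (cv2) and the standard library are available. Lean on these libraries where they do the work, as an engineer would, in place of code of your own. Each camera call takes 0.05 s, during which the arm holds its last target. There are 200 camera calls.

### The job

Turn the make-up carousel, which has a grip on top, until the steel keeper on its rim faces the barrel bolt beside it, then slide the bolt fully home into the keeper so that the carousel is locked. Leave the dropper bottle, trinket tray, pens and cuticle pusher where they are.

Things in the scene. Friction and masses are not known exactly. Their poses are not given: they have to be found in the camera images.
- stand: White board 210 x 330 x 12 mm, fixed to the vanity top, which carries the carousel and the barrel bolt. Origin on its underside, at the carousel's axis; its +y axis points from the carousel's axis along the bolt (the board reaches 105 mm either way in x, from -105 to +225 mm in y), z up.
- carousel (a joint): Angle of the carousel about its vertical axis, rad, growing anticlockwise seen from above; 0 when the keeper faces the bolt exactly. It turns from -3 to 3, stiffly enough (about 0.04 N m) to stay where it is left. It starts between -1.3 and -0.5, so must turn anticlockwise. The bolt meets the keeper's flared mouth and centres it if the angle is within about 0.12 rad of 0.
- knob (a point): Centre of the steel bar grip on top of the carousel, on the carousel's axis, 148 mm above the vanity top. The bar is 14 mm thick, 56 mm long and 38 mm high (129 to 167 mm above the vanity top), its length along the line from the axis to the keeper. The axes turn with the carousel: y points to the keeper, z up. Below it the clear upper tier is 96 mm across with its rim at 104 mm; the lower tier is 140 mm across with its rim at 60 mm. All heights are above the vanity top.
- keeper (a point): Middle of the steel keeper on the rim of the lower tier, 87 mm from the carousel's axis and 38 mm above the vanity top: two cheeks 17 mm apart under a small bridge (top at 53 mm), with a flared mouth outwards, reaching 106 mm from the axis. It turns with the carousel.
- bolt (a joint): How far the bolt has slid towards the carousel, m: 0 drawn right back, 0.045 fully home against its stop. It starts between 0 and 0.012. It slides with about 1.5 N of friction and stays where it is left.
- bolt_handle (a point): Middle of the bolt's upright steel handle: 16 mm wide across the track, 14 mm along it, from 54 to 100 mm above the vanity top, this point at 80 mm. It moves with the bolt, along the stand's -y axis, and stands 183 mm from the carousel's axis when drawn right back, 138 mm when home. The two straps that the bolt runs through are 50 mm high.
- bolt_nose (a point): Round nose of the 12 mm thick bolt rod, 38 mm above the vanity top, 60 mm nearer the carousel than the handle. It ends 78 mm from the carousel's axis, inside the keeper, when home.
- dropper: Closed amber glass dropper bottle, 42 mm across, 110 mm high, standing loose on the vanity top beside the stand. Origin at the centre of its base.
- tray: Green ceramic trinket tray, round, 116 mm across, 18 mm high, loose beside the stand. Origin at the centre of its base.
- pens: Clear rest with four slim eyeliner pens 140 mm long lying on it side by side, 17 mm high, loose beside the stand. Origin at the middle of its underside, the pens along its x axis.
- pusher: Steel cuticle pusher 130 mm long, 8 mm thick, lying loose beside the stand. Origin under its middle, its length along x.

How it is judged (in metres and radians):
At the end, for the whole second after the job is handed in: The bolt stands within 7 mm of fully home (joint bolt above 0.038), inside the keeper, with the carousel within 0.06 rad of facing it, both at rest (value of joint bolt above 0.038 m and value of joint carousel between -0.06 and 0.06 rad and velocity of joint bolt between -0.005 and 0.005 m/s and velocity of joint carousel between -0.05 and 0.05 rad/s); the robot touches nothing.
It fails at once if The dropper bottle is tipped or moved more than 30 mm (distance of dropper from where it was at the start of the episode above 0.03 m or angle between dropper's own z axis and vertical above 0.5 rad).
It fails at once if The trinket tray is moved more than 30 mm (distance of tray from where it was at the start of the episode above 0.03 m).
It fails at once if The pens are moved more than 30 mm (distance of pens from where it was at the start of the episode above 0.03 m).
It fails at once if The cuticle pusher is moved more than 30 mm (distance of pusher from where it was at the start of the episode above 0.03 m).
It also fails if it takes over 45 s, if anything falls off the work surface, if the arm or the gripper's body presses on something with over 40 N, if the wrist force passes 120 N, or if a joint passes its speed limit or range.

## Working session

There is one attempt and no reset: what is moved stays moved. The work goes in short steps, Python scripts to look and compute and a shell command to move; the robot and the scene stay as the last step left them, time stands still between calls to the robot, and variables do not carry over. Pictures are saved under pics/ and viewed, at most 10 in all, crops included, and the job is handed in when it is done.

```bash
mkdir -p pics
python3 - <<'E'
from rig import bot,cams
import cv2
for n in("scene","top"):
    cv2.imwrite(f"pics/{n}0.png",cams.camera(n)); print(n,cams.camera_params(n))
print(bot.observe())
E
```

```text
scene {'mtx': array([[420.92985438,   0.        , 318.25238157],
       [  0.        , 420.92985438, 193.79810883],
       [  0.        ,   0.        ,   1.        ]]), 'k1': -0.1129521930606406, 'rvec': array([ 2.04800503,  1.45645277, -0.5242978 ]), 'tvec': array([-0.14978038, -0.31750063,  1.16426991])}
top {'mtx': array([[468.68009629,   0.        , 311.67513597],
       [  0.        , 468.68009629, 202.74785417],
       [  0.        ,   0.        ,   1.        ]]), 'k1': 0.013728738787788212, 'rvec': array([ 2.14100764, -2.17704659,  0.08562469]), 'tvec': array([0.0099363 , 0.55378201, 0.86656764])}
{'time_s': 0.1, 'joints': array([-6.50543277e+01,  2.02594089e+01,  9.36238983e+01, -3.36388178e-04,
        6.61853066e+01, -1.35689515e-01]), 'qvel': array([-0.09489558, -0.05418772, -0.09419741,  0.01911906,  0.03471115,
       -0.00274985]), 'joint_torque': array([-1.08232045e-03, -6.06357622e+01, -3.42818928e+01, -4.52097666e-06,
        4.02624326e-03, -2.99541546e-05]), 'position': array([ 0.26479956, -0.56572065,  0.25563385]), 'orientation': array([-1.79931386e+02,  1.45089967e-04,  2.50814979e+01]), 'contact_force': array([-0.47787732, -0.0344067 , -0.86171655]), 'moment': array([0.02771755, 0.05271936, 0.00176523]), 'finger_force': 0.0, 'opening': 1.0039959455445135}
```

View pics/top0.png

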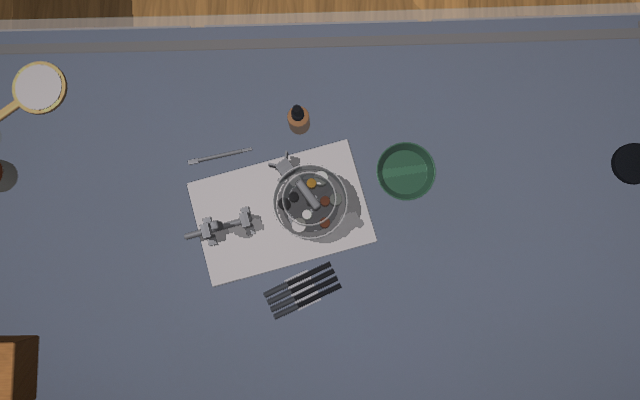

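View pics/scene0.png

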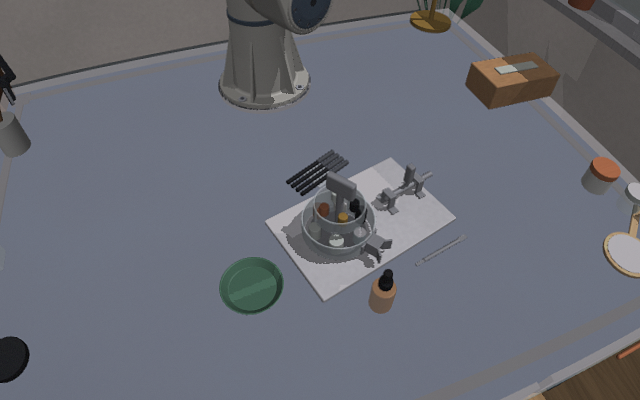

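The top view shows the board with corners at about (188,184), (349,140), (376,241) and (212,286), the knob bar at about (308,194), the keeper at (285,165) and the bolt track from (187,236) to (250,217). The scene view shows the knob at (341,184), the keeper at (377,246) and the handle at (409,175).

```bash
cat > h.py <<'E'
import numpy as np,cv2
from rig import bot,cams
def ray(n,uv,z):
    p=cams.camera_params(n);R,_=cv2.Rodrigues(p["rvec"])
    x=cv2.undistortPoints(np.array([[uv]],float),p["mtx"],np.array([p["k1"],0,0,0,0]))[0,0]
    # k1 applies to the ideal ray: same as OpenCV
    c=-R.T@p["tvec"];d=R.T@np.r_[x,1]
    return c+d*(z-c[2])/d[2]
def proj(n,P):
    p=cams.camera_params(n)
    return cv2.projectPoints(np.array(P,float).reshape(-1,3),p["rvec"],p["tvec"],p["mtx"],np.array([p["k1"],0,0,0,0]))[0][:,0]
def board(im):
    hsv=cv2.cvtColor(im,cv2.COLOR_BGR2HSV)
    m=((hsv[...,1]<40)&(hsv[...,2]>140)).astype(np.uint8)
    m[:100]=0;m[:, :150]=0;m[:,450:]=0
    m=cv2.morphologyEx(m,cv2.MORPH_OPEN,np.ones((3,3)))
    cs,_=cv2.findContours(m,cv2.RETR_EXTERNAL,cv2.CHAIN_APPROX_NONE)
    c=max(cs,key=cv2.contourArea)
    return c[:,0]
E
python3 - <<'E'
from h import *
im=cv2.imread("pics/top0.png")
c=board(im)
P=np.array([ray("top",q,0.012)[:2] for q in c])
r=cv2.minAreaRect((P*1000).astype(np.float32));print(r)
bx=cv2.boxPoints(r)/1000;print(bx, [proj("top",[*b,.012])[0].round() for b in bx])
for uv,z in [((308,194),.167),((285,165),.053),((212,226),.1)]: print(uv,ray("top",uv,z).round(4))
for uv,z in [((341,184),.15),((377,246),.053),((409,168),.1)]: print("sc",uv,ray("scene",uv,z).round(4))
a=cv2.resize(im[130:290,170:390],None,fx=3.6,fy=3.6,interpolation=cv2.INTER_CUBIC);a=np.clip(a*1.5,0,255).astype(np.uint8)
cv2.imwrite("pics/c1.png",a)
E
```

```text
((539.5899047851562, 62.32463073730469), (208.54364013671875, 327.8038635253906), 14.555770874023438)
[[ 0.39747265  0.19476005]
 [ 0.47985706 -0.12252244]
 [ 0.68170714 -0.07011079]
 [ 0.59932274  0.2471717 ]] [array([212., 287.]), array([377., 241.]), array([347., 138.]), array([186., 183.])]
(308, 194) [0.554  0.0035 0.167 ]
(285, 165) [0.6233 0.049  0.053 ]
(212, 226) [0.5087 0.1746 0.1   ]
sc (341, 184) [0.5528 0.0043 0.15  ]
sc (377, 246) [0.633  0.0474 0.053 ]
sc (409, 168) [0.5162 0.1628 0.1   ]
```

View pics/c1.png

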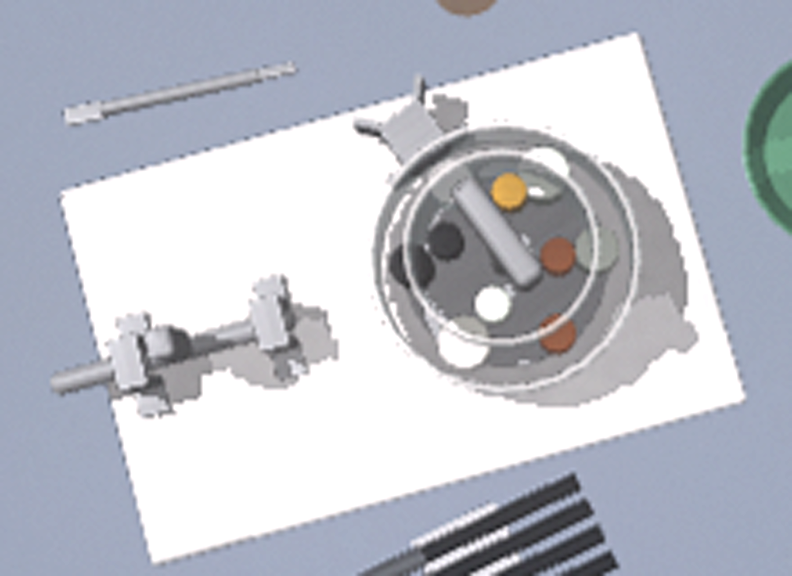

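```bash
cat >> h.py <<'E'
def delta(xyz,yaw):
    from scipy.spatial.transform import Rotation as Ro
    s=bot.observe();R=Ro.from_euler("xyz",s["orientation"],degrees=True)
    T=Ro.from_euler("xyz",[180,0,yaw],degrees=True)
    return R.as_matrix().T@(np.array(xyz)-s["position"])/.25,(R.inv()*T).as_rotvec()/(2*np.pi)
E
python3 - <<'E'
from h import *
f=lambda x,y:(x/3.6+170-.36,y/3.6+130-.36)
ax=np.array([.5547,.0042]);d=np.array([-.2513,.9679])
h=ray("top",f(172,340),.1)[:2];print("handle",h,(h-ax)@d,np.cross(d,h-ax))
k=ray("top",f(410,130),.053)[:2]-ax;print("keeper",np.linalg.norm(k),np.degrees(np.arctan2(k[1],k[0])))
a=ray("top",f(464,185),.167);b=ray("top",f(526,279),.167);print("bar",a,b,(a+b)/2,np.degrees(np.arctan2(*(a-b)[1::-1])),np.linalg.norm(a-b))
print(np.degrees(np.arctan2(d[1],d[0])))
print(delta([.5545,.004,.256],33))
E
```

```text
handle [0.51190793 0.16505967] 0.1664497191834575 0.0009944064640067113
keeper 0.0823572603821398 35.30670927520083
bar [0.57547707 0.01850208 0.167     ] [ 0.53252883 -0.008689    0.167     ] [0.55400295 0.00490654 0.167     ] 32.33842120115859 0.05083213767779139
104.55458596264863
(array([ 2.01556762e+00, -1.57277353e+00,  4.13782478e-04]), array([-1.90319878e-04, -1.27681375e-05, -2.19958367e-02]))<stdin>:4: DeprecationWarning: Arrays of 2-dimensional vectors are deprecated. Use arrays of 3-dimensional vectors instead. (deprecated in NumPy 2.0)
```

```bash
python3 -m pendant '{"linear":[[1,-0.78,0],[1,-0.78,0],[1,-0.78,0],[1,-0.78,0],[1,-0.78,0],[1,-0.78,0],[1,-0.78,0]],"turn":[[0,0,-0.022],[0,0,-0.022],[0,0,-0.022],[0,0,-0.022],[0,0,-0.022],[0,0,-0.022],[0,0,-0.022]],"grip":[1,1,1,1,1,1,1]}'; python3 -c "
from h import *
print(delta([.5545,.004,.256],33))"
```

```text
time_s: 0.8
position: [0.4097, -0.2799, 0.2561]
orientation: [-179.9, -0.0, 33.1]
contact_force: [-0.8, -1.2, -0.6]
opening: 1.003
finger_force: 0.0
(array([ 1.10579482, -0.63414549,  0.00180759]), array([-1.88729305e-04, -9.86166437e-05,  3.73277416e-04]))
```

```bash
python3 -m pendant '{"linear":[[1,-0.57,0],[1,-0.57,0],[1,-0.57,0],[1,-0.57,0],[1,-0.57,0],[1,-0.57,0],[1,-0.57,0],[1,-0.57,0]],"turn":[[0,0,0],[0,0,0],[0,0,0],[0,0,0],[0,0,0],[0,0,0],[0,0,0],[0,0,0]],"grip":[1,1,1,1,1,1,1,1]}'; python3 -c "
from h import *
print(delta([.5545,.004,.155],33))"
```

```text
time_s: 1.6
position: [0.5406, -0.0271, 0.2558]
orientation: [-180.0, 0.1, 33.1]
contact_force: [-0.6, 0.4, -0.3]
opening: 1.0
finger_force: 0.0
(array([ 0.11510371, -0.0735559 ,  0.40310624]), array([-6.78559091e-05,  1.71228364e-04,  3.54706488e-04]))
```

```bash
python3 -m pendant '{"linear":[[0.11,-0.07,0],[0.11,-0.07,0],[0.11,-0.07,0.1],[0.11,-0.07,0.1]],"turn":[[0,0,0],[0,0,0],[0,0,0],[0,0,0]],"grip":[1,1,1,1]}'
python3 - <<'E'
from h import *
print(delta([.5545,.004,.155],33))
cv2.imwrite("pics/s2.png",cams.camera("scene")[100:320,200:520].repeat(2,0).repeat(2,1))
E
```

```text
time_s: 2.0
position: [0.552, 0.0006, 0.2288]
orientation: [-179.9, 0.3, 33.0]
contact_force: [-0.6, -0.7, 0.1]
opening: 1.003
finger_force: 0.0
(array([ 0.01710986, -0.00517694,  0.29531666]), array([-0.00038102,  0.00069489, -0.00013133]))
```

View pics/s2.png

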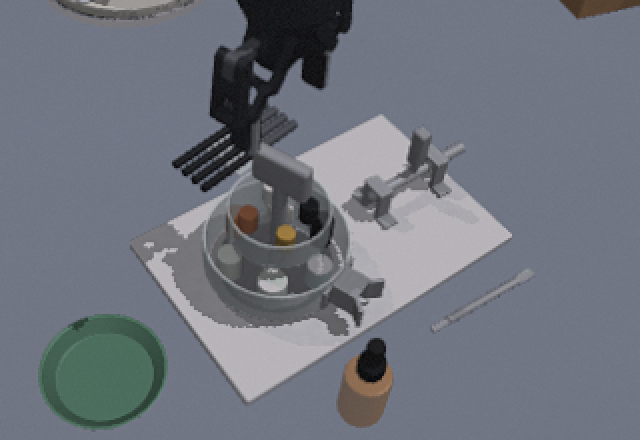

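The crop shows the gripper above and behind the bar at about (275,170), the bar still in place, and the handle at (418,150). I'll descend next.

```bash
python3 -m pendant '{"linear":[[0.005,-0.003,0.1],[0.005,-0.003,0.2],[0.005,-0.003,0.285],[0.005,-0.003,0.285],[0.005,-0.003,0.285]],"turn":[[0,0,0],[0,0,0],[0,0,0],[0,0,0],[0,0,0]],"grip":[1,1,1,1,1]}'; python3 -c "
from h import *
print(delta([.5545,.004,.155],33))"
```

```text
time_s: 2.55
position: [0.5551, 0.0025, 0.161]
orientation: [180.0, -0.0, 33.0]
contact_force: [0.0, -0.1, -0.4]
opening: 1.003
finger_force: 0.0
(array([ 0.00107996, -0.00625357,  0.02382436]), array([ 2.12249920e-05, -2.97939852e-06, -1.02321217e-04]))
```

```bash
python3 -m pendant '{"linear":[[0,-0.004,0.01],[0,-0.004,0.01],[0,-0.004,0.01],[0,-0.004,0.01],[0,-0.004,0.01],[0,-0.004,0.01],[0,-0.004,0.01],[0,-0.004,0.01],[0,-0.004,0.01],[0,-0.004,0.01]],"turn":[[0,0,0],[0,0,0],[0,0,0],[0,0,0],[0,0,0],[0,0,0],[0,0,0],[0,0,0],[0,0,0],[0,0,0]],"grip":[1,1,-1,-1,-1,-1,-1,-1,-1,-1]}'; python3 -c "
from h import *
print(delta([.5545,.004,.155],33),bot.observe()['finger_force'])"
```

```text
time_s: 3.55
position: [0.554, 0.0049, 0.1577]
orientation: [-179.9, -0.0, 33.0]
contact_force: [-1.9, 5.8, 3.9]
opening: 0.155
finger_force: 59.2
(array([-0.0004182 ,  0.00418117,  0.01086989]), array([-2.52698490e-04, -1.82605250e-05, -2.18856758e-05])) 59.201016426086426
```

```bash
python3 -m pendant '{"linear":[[0,0,0],[0,0,0],[0,0,0],[0,0,0],[0,0,0],[0,0,0],[0,0,0],[0,0,0],[0,0,0],[0,0,0]],"turn":[[0,0,-0.02],[0,0,-0.04],[0,0,-0.06],[0,0,-0.08],[0,0,-0.1],[0,0,-0.12],[0,0,-0.14],[0,0,-0.16],[0,0,-0.18],[0,0,-0.1985]],"grip":[-1,-1,-1,-1,-1,-1,-1,-1,-1,-1]}';python3 -m pendant '{"linear":[[0,0,0],[0,0,0]],"turn":[[0,0,0],[0,0,0]],"grip":[-1,-1]}'
python3 - <<'E'
from h import *
print(delta([.5545,.004,.155],104.55))
cv2.imwrite("pics/t3.png",cv2.resize(cams.camera("top")[130:290,170:390],None,fx=3.6,fy=3.6,interpolation=cv2.INTER_CUBIC))
E
```

```text
time_s: 4.55
position: [0.5532, 0.0052, 0.1577]
orientation: [-179.9, -0.1, 104.7]
contact_force: [-6.5, 7.1, 7.6]
opening: 0.159
finger_force: 59.7
time_s: 4.75
position: [0.5532, 0.0052, 0.1577]
orientation: [-179.9, -0.1, 104.5]
contact_force: [-6.4, 6.9, 7.0]
opening: 0.154
finger_force: 59.7
(array([-0.00604693,  0.00393031,  0.01070564]), array([-0.00031672, -0.00037884, -0.00023807]))
```

View pics/t3.png

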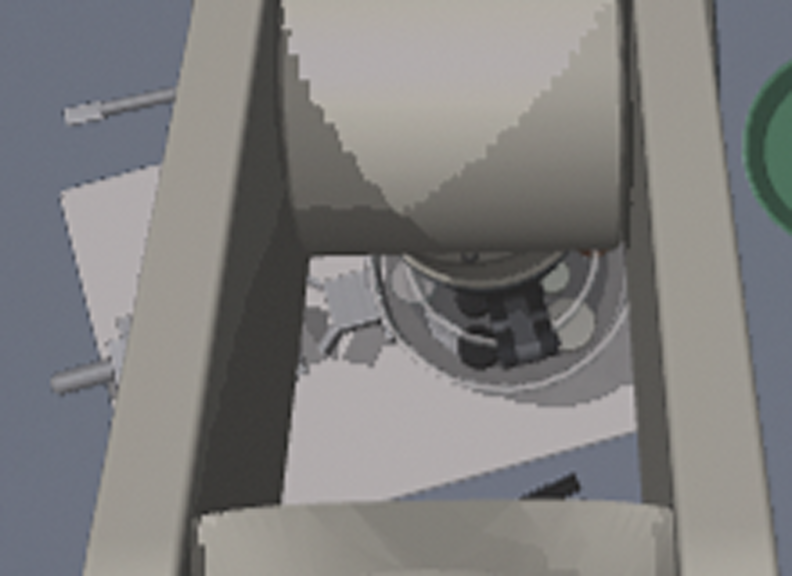

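The crop shows the keeper bridge at about (348,297), on the bolt side. The arm hides the bolt handle. I'll release and lift, then check the angle.

```bash
python3 -m pendant '{"linear":[[0,0,0],[0,0,0],[0,0,0],[0,0,0],[0,0,-0.1],[0,0,-0.25],[0,0,-0.4],[0.2,0,-0.4],[0.4,0,-0.4],[0.55,0,-0.4]],"turn":[[0,0,0],[0,0,0],[0,0,0],[0,0,0],[0,0,0],[0,0,0],[0,0,0],[0,0,0],[0,0,0],[0,0,0]],"grip":[1,1,1,1,1,1,1,1,1,1]}'
python3 - <<'E'
from h import *
k=ray("top",(348/3.6+169.64,297/3.6+129.64),.053)[:2]-[.5545,.0045];print(np.linalg.norm(k),np.degrees(np.arctan2(k[1],k[0])))
print(delta([.512,.165,.085],104.55))
im=cams.camera("scene"); t=cams.camera("top")
cv2.imwrite("pics/s4.png",cv2.resize(np.hstack([im[120:280,260:480],t[130:290,170:390]]),None,fx=1.8,fy=1.8,interpolation=cv2.INTER_CUBIC))
E
```

```text
time_s: 5.8
position: [0.5195, 0.1389, 0.258]
orientation: [179.9, -0.0, 104.4]
contact_force: [0.3, -0.3, 0.1]
opening: 1.0
finger_force: 0.0
0.08239063771034519 103.45735127429356
(array([ 0.10834779, -0.00360828,  0.69210621]), array([ 1.55251221e-04, -6.68486885e-05, -3.50309776e-04]))
```

View pics/s4.png

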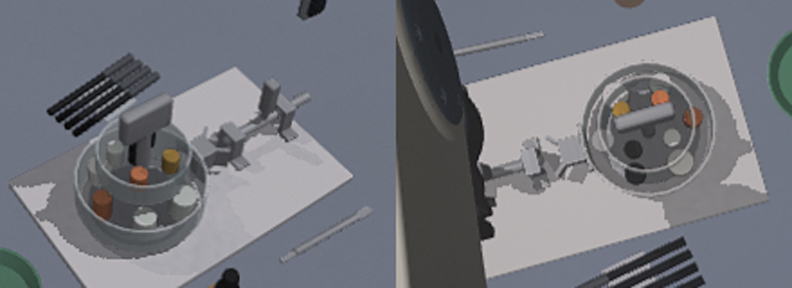

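Both views show the keeper facing the bolt, with the bar parallel to the track and about 1° off. In the scene half the handle top is at about (270,85). Next I go down over the handle.

```bash
python3 -m pendant '{"linear":[[0.12,-0.004,0],[0.12,-0.004,0.15],[0.12,-0.004,0.3],[0.12,-0.004,0.45],[0.12,-0.004,0.58],[0.12,-0.004,0.67],[0.12,-0.004,0.67],[0.12,-0.004,0.67]],"turn":[[0,0,0],[0,0,0],[0,0,0],[0,0,0],[0,0,0],[0,0,0],[0,0,0],[0,0,0]],"grip":[1,1,1,1,1,1,1,1]}'
python3 - <<'E'
from h import *
p=bot.observe()["position"][:2]-[.5545,.0045];d=np.array([-.2513,.9679]);print(p@d,p@[d[1],-d[0]])
im=cams.camera("scene")
cv2.imwrite("pics/s5.png",cv2.resize(im[120:280,300:520],None,fx=3,fy=3,interpolation=cv2.INTER_CUBIC))
E
```

```text
time_s: 6.7
position: [0.5119, 0.1656, 0.0902]
orientation: [-180.0, 0.0, 104.4]
contact_force: [0.5, 0.0, 0.9]
opening: 1.001
finger_force: 0.0
0.16661436158779436 -0.0007896501676103044
```

View pics/s5.png

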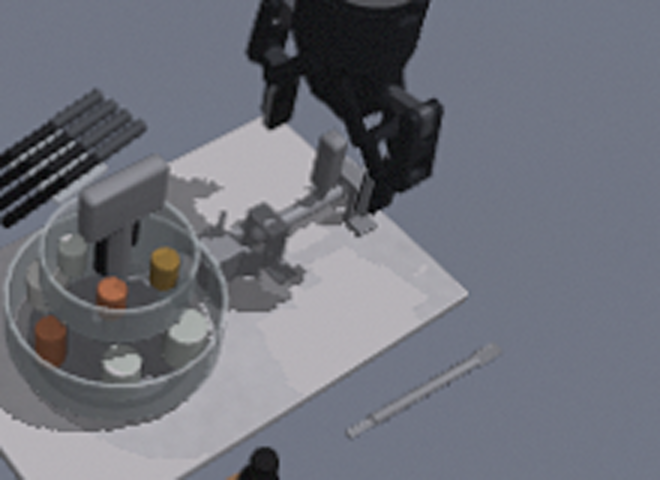

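The handle, at about (330,160), stands between the two fingers at (280,100) and (380,195). I'll nudge back 5 mm and close.

```bash
python3 -m pendant '{"linear":[[0.02,0,0],[0.02,0,0],[0.02,0,0],[0.02,0,0],[0.02,0,0],[0.02,0,0],[0.02,0,0],[0.02,0,0],[0.02,0,0],[0.02,0,0]],"turn":[[0,0,0],[0,0,0],[0,0,0],[0,0,0],[0,0,0],[0,0,0],[0,0,0],[0,0,0],[0,0,0],[0,0,0]],"grip":[1,-1,-1,-1,-1,-1,-1,-1,-1,-1]}'
python3 - <<'E'
from h import *
p=bot.observe()["position"][:2]-[.5545,.0045];d=np.array([-.2513,.9679]);print(p@d,p@[d[1],-d[0]])
E
```

```text
time_s: 7.75
position: [0.5102, 0.1708, 0.0902]
orientation: [-180.0, 0.0, 104.5]
contact_force: [-2.3, -0.5, 4.7]
opening: 0.173
finger_force: 58.4
0.17205022009083573 -0.0010738264369635527
```

```bash
python3 -m pendant '{"linear":[[-0.02,0,0],[-0.04,0,0],[-0.06,0,0],[-0.08,0,0],[-0.1,0,0],[-0.12,0,0],[-0.12,0,0]],"turn":[[0,0,0],[0,0,0],[0,0,0],[0,0,0],[0,0,0],[0,0,0],[0,0,0]],"grip":[-1,-1,-1,-1,-1,-1,-1]}'; python3 -m pendant '{"linear":[[-0.005,0,0],[-0.01,0,0],[-0.01,0,0]],"turn":[[0,0,0],[0,0,0],[0,0,0]],"grip":[-1,-1,-1]}'; python3 -m pendant '{"linear":[[-0.004,0,0],[-0.008,0,0],[-0.008,0,0]],"turn":[[0,0,0],[0,0,0],[0,0,0]],"grip":[-1,-1,-1]}'
```

```text
time_s: 8.45
position: [0.5179, 0.1413, 0.0902]
orientation: [-180.0, 0.0, 104.5]
contact_force: [-1.6, -2.1, 5.8]
opening: 0.181
finger_force: 58.3
time_s: 8.75
position: [0.5184, 0.1393, 0.0902]
orientation: [-180.0, -0.0, 104.5]
contact_force: [-2.5, -0.5, 6.3]
opening: 0.176
finger_force: 58.3
time_s: 9.05
position: [0.5189, 0.1374, 0.0902]
orientation: [-180.0, -0.0, 104.5]
contact_force: [-3.4, -0.3, 6.0]
opening: 0.178
finger_force: 58.3
```

```bash
for i in 1; do :; done; python3 -m pendant '{"linear":[[-0.006,0,0],[-0.012,0,0],[-0.012,0,0]],"turn":[[0,0,0],[0,0,0],[0,0,0]],"grip":[-1,-1,-1]}'; python3 -m pendant '{"linear":[[-0.006,0,0],[-0.008,0,0],[-0.008,0,0]],"turn":[[0,0,0],[0,0,0],[0,0,0]],"grip":[-1,-1,-1]}'
```

```text
time_s: 9.35
position: [0.5191, 0.1364, 0.0903]
orientation: [-180.0, -0.2, 104.4]
contact_force: [-5.5, 14.3, 5.4]
opening: 0.176
finger_force: 58.4
time_s: 9.65
position: [0.5192, 0.1362, 0.0903]
orientation: [-180.0, -0.3, 104.4]
contact_force: [-9.9, 27.4, 6.6]
opening: 0.178
finger_force: 58.4
```

Contact came with the handle about 137 mm from the axis, where it should be when home. I'll relax, release, lift and look.

```bash
python3 -m pendant '{"linear":[[0.008,0,0],[0.008,0,0],[0.008,0,0],[0.008,0,0],[0.008,0,0],[0.008,0,-0.1],[0.008,0,-0.25],[0.008,0,-0.4],[0.008,0,-0.55],[0.008,0,-0.6]],"turn":[[0,0,0],[0,0,0],[0,0,0],[0,0,0],[0,0,0],[0,0,0],[0,0,0],[0,0,0],[0,0,0],[0,0,0]],"grip":[-1,1,1,1,1,1,1,1,1,1]}'; python3 -m pendant '{"linear":[[-0.15,-0.15,0],[-0.3,-0.3,0],[-0.45,-0.45,0],[-0.6,-0.6,0],[-0.75,-0.75,0],[-0.9,-0.9,0],[-0.9,-0.9,0],[-0.9,-0.9,0]],"turn":[[0,0,0],[0,0,0],[0,0,0],[0,0,0],[0,0,0],[0,0,0],[0,0,0],[0,0,0]],"grip":[1,1,1,1,1,1,1,1]}'
python3 - <<'E'
from h import *
im=cams.camera("scene"); t=cams.camera("top")
cv2.imwrite("pics/s6.png",cv2.resize(np.vstack([im[140:240,300:500],t[150:250,170:370]]),None,fx=3,fy=3,interpolation=cv2.INTER_CUBIC))
a=np.array([.5545,.0045]);d=np.array([-.2513,.9679])
for r in(.138,.148):
  for n in("scene","top"): print(r,n,(proj(n,[*(a+r*d),.1])-([300,140] if n=="scene" else [170,50]))*3)
E
```

```text
time_s: 10.65
position: [0.5214, 0.1347, 0.2439]
orientation: [179.7, 0.0, 104.4]
contact_force: [0.8, 0.2, 0.8]
opening: 0.993
finger_force: 0.0
time_s: 11.45
position: [0.3564, -0.1413, 0.2396]
orientation: [-180.0, -0.0, 104.2]
contact_force: [0.4, 0.1, 0.3]
opening: 1.001
finger_force: 0.0
0.138 scene [[295.27768253  96.80388214]]
0.138 top [[188.30872406 507.94464898]]
0.148 scene [[307.01000849  90.56746282]]
0.148 top [[171.79968026 512.51980016]]
```

View pics/s6.png

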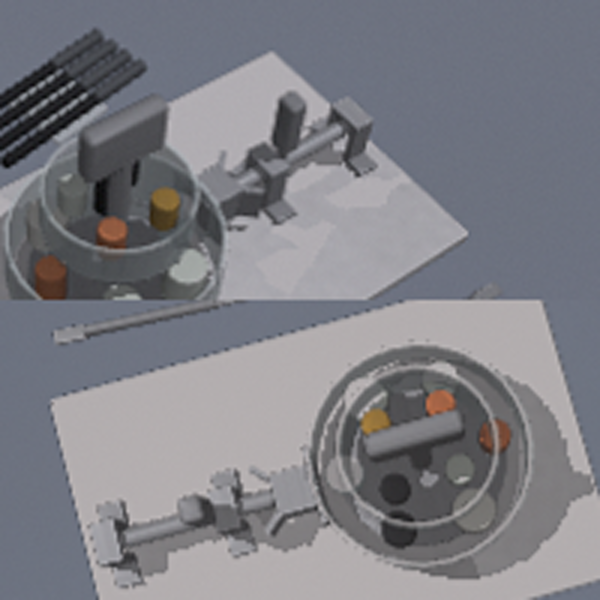

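The handle top is at about (292,97) in the scene half and (190,508) in the top half. That matches the prediction for fully home (138 mm), and the rod runs into the keeper. I'll hand in.

```bash
python3 -m pendant '{"linear":[[0,0,0],[0,0,0],[0,0,0]],"turn":[[0,0,0],[0,0,0],[0,0,0]],"grip":[1,1,1]}'; python3 -c "
from rig import bot
print(bot.sign_off())"
```

```text
time_s: 11.85
position: [0.3584, -0.1389, 0.2399]
orientation: [-180.0, -0.0, 104.6]
contact_force: [-0.2, -0.5, 0.2]
opening: 1.002
finger_force: 0.0
the job is handed in; nothing more can be done
None
```

I turned the carousel to face the bolt, slid the bolt home into the keeper and handed the job in at about 12 s with the arm clear; the final pictures show the handle at its fully-home position, but `sign_off()` returned no verdict.

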